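# Seat a damper blade in the checking fixture and hold the dial gauge on its boss

## Task

Lift the damper blade that has the round steel boss on its head out of the rack, slide it blade edge first into the slot of the dark steel checking fixture until its head sits flat on the block, and let go of it. Then lift the dial gauge out of its stand and hold it upright with the plunger tip on the middle of the boss, pressing lightly so that the plunger is pushed about half way in. Finish while still holding the gauge there; never press the gauge hard, and leave the spare blade, the bottle and the wrench where they are.

Things in the scene. Friction and masses are not known exactly. Their poses are not given: they have to be found in the camera images.
- damper: Part to check, T-shaped from the end: steel blade 60 (x) x 4 (y) x 36 (z) mm under a black head 80 x 20 x 22 mm with a steel boss on top. Origin mid lower edge of the blade; x along the blade, z up; head at z = 36 to 58 mm, gripped across its 20 mm (y). About 0.12 kg. Starts upright in either slot of the rack, head resting on the rack. May go into the fixture either way round.
- boss (a point): Middle of the top of the steel boss, the marked spot: a disc 16 mm in diameter standing 2 mm above the damper's head, at x = 22, y = 0, z = 60 mm in the damper's frame.
- spare: The other blade in the rack: same shape, size and origin as the damper but with no boss. Leave it in its slot.
- rack: Fixed white plastic block 110 (x) x 170 (y) x 50 (z) mm with two slots along x, at y = -42 and +42 mm; each slot 64 x 8 mm, 44 mm deep. Origin under its centre. It stands left or right of the fixture.
- fixture: Fixed dark steel block 100 (x) x 60 (y) x 50 (z) mm on a base plate 150 x 90 x 8 mm; origin at the bottom centre, 50 mm below the block's top. One slot along x in the middle of the top: 64 x 8 mm, 44 mm deep, edges bevelled 2 mm. With the damper fully home its head rests on the block and its origin is 14 mm above the fixture's.
- stand: Fixed aluminium block 80 x 70 x 50 mm with a 20 mm hole right through from its top at the middle; the gauge's stem hangs in it. Origin under its centre. It stands on the other side of the fixture from the rack.
- gauge: Dial gauge, 0.22 kg: flat round aluminium case 60 mm across, 24 mm thick (y), centre 40 mm above the origin, on a foot 34 x 24 x 12 mm. Origin mid underside of the foot, z up, dial on the -y face; a 12 mm stem reaches 18 mm below it, then the plunger. Starts upright in the stand, foot on the stand's top (origin 50 mm above the stand's). Grip the case across its flat faces (y).
- tip (a point): End of the gauge's plunger, an 8 mm ball: on the gauge's axis, 38 mm below the gauge's origin when the plunger is fully out (20 mm below the stem).
- plunger (a joint): How far the sprung plunger is pushed into the gauge: 0 m fully out, 0.010 m fully in. The spring gives 1 N at first touch and 0.5 N more per mm, so 3.5 N half way.
- bottle: Plain plastic bottle, 64 mm in diameter, 130 mm tall, standing loose; origin under its centre. Leave alone.
- wrench: Open-ended wrench 150 mm long lying loose on the table; origin under its middle. Leave alone.
Things that resemble listed ones, but are neither listed nor needed, are in the scene too. Leave any blue look-alike of the stand alone.

How it is judged:
By the outcome, as a careful person would: the job done as asked, in the order asked, and still so for the second after the job is handed in, while the arm keeps its last pose, push and grip.
It also fails if it takes over 58 s, if anything falls off the work surface, if the arm or the gripper's body presses on something with over 40 N, if the wrist force passes 120 N, or if a joint passes its speed limit or range.

## Robot

A 6-joint arm with a two-finger parallel gripper is mounted at the origin on the work surface. World frame = base frame: x ahead of the robot, y to its left, z up, the work surface at z = 0. Lengths are in m, angles in rad, forces in N, time in s.
With the tool pointing down it reaches from about 0.35 to 0.975 m from the base axis. Payload 4.9 kg.
Tool frame: the origin (TCP) lies midway between the tips of the shut fingers; the grasp point (between the pads) lies 19 mm behind it; z points along the fingers, y is the line along which they close (so a half turn about z gives the same grasp; the last joint's range is limited). The gripper opens to 85 mm and grips with 20 to 120 N. Pads are 22 mm wide; open, the fingers measure 114 mm over their backs; the gripper's body (76 mm by 85 mm) begins 54 mm behind the grasp point. The pads swing forward as they close: fully open they stand 13 mm farther back than shut.
Start: joints at [-1.375, 0.053, 1.613, -0, 1.476, -0.119], TCP at [0.194, -0.594, 0.231] pointing down, gripper open.
Joint ranges: [-3.01, 3.01], [-1.01, 2.22], [0.06, 2.58], [-1.02, 4.17], [0.09, 2.62], [-3.14, 3.14]. Speed limits (rad/s): [2.57, 2.57, 3.14, 3.14, 3.14, 3.14].

## Interface

Orientations are given as a rotation vector (axis times angle).
In Python, from station import ctrl gives the robot as it stands.
- The arm moves only by the tool step_arm, never from a script. Its argument "targets" is a list of rows, each an object with "travel": the shift along the world's x, y, z as a fraction of full scale, a list of three; "angular": the turn, a rotation vector about the world's x, y, z as a fraction of full scale, a list of three; "gripper": the opening, from 0 (shut) to 1 (fully open). In form: [{"travel": [x, y, z], "angular": [rx, ry, rz], "gripper": gripper}, ...]. A call has 1 to 10 rows; each row is the pose to reach, as a shift and turn from the pose commanded when the call began; what a row does not reach only later rows make up. Full scale, the value 1, is 0.6 m for a shift and pi/4 rad for a turn. A row lasts 1/10 s, in which the tool goes at most 50 mm and 8.59 degrees, less where a joint would pass 70% of its speed; a pose out of reach is approached as far as the arm can. A call with a number of a shift or a turn outside -1 to 1 is refused whole. A call with a gripper value outside its range is refused whole. The fingers move at their own pace and stop on an object; "squeeze" is the grip in N (left out, the last holds). Time passes only in rows, so rows that repeat a pose let the fingers close. It gives the time, the measured TCP pose, the force, the opening and the grip force at its end, in the units of the state.
- ctrl.get_obs(): the state, without advancing time (a new reading comes with each control period).
- ctrl.get_image(name): name is "side" or "top" or "wrist"; returns a dict with "img" (480x640x3 uint8, red, green, blue), "fx", "fy", "cx", "cy" (pixels), "rvec" (rotation vector, rad) and "tvec" (3), from world to camera coordinates, as OpenCV has them. Camera axes: x right, y down, z forward; pixel columns grow to the right and rows downward; lengths in m; the calibration is good to about 2 mm. A picture is of the moment at which its call begins. There is no depth.
- ctrl.finish_job(): hands the job in; it is judged then, once.
The state is a dict: "t": time; "q": joint angles; "dq": joint speeds; "effort": joint torques, N m; "tool_pos": TCP position; "tool_rot": TCP orientation; "contact_force": force on the tool from outside, world axes, zero at the start; "wrist_torque": the same for the moment, N m; "opening": finger opening in m; "grip_force": force on a finger pad.
Only numpy, scipy, OpenCV 4.12 (cv2) and the standard library are available. Lean on these libraries where they do the work, as an engineer would, in place of code of your own. Each camera call takes 0.05 s, during which the arm holds its last target. There are 200 camera calls.

## Working session

There is one attempt and no reset: what is moved stays moved. The work goes in short steps, Python scripts to look and compute and a tool call to move; the robot and the scene stay as the last step left them, time stands still between calls to the robot, and variables do not carry over. Pictures are saved under pics/ and viewed, at most 10 in all, crops included, and the job is handed in when it is done.

Besides the shell and the picture viewer there is one more tool, called as name(argument=value, ...), one argument or row to a line, values as JSON. step_arm: Moves the arm, as the interface text tells. Its arguments: {"type":"object","properties":{"targets":{"type":"array"},"squeeze":{"type":"number"}},"required":["targets"]}

```bash
ls; mkdir -p pics; cat > h.py <<'E'
import numpy as np, cv2
from station import ctrl
from scipy.spatial.transform import Rotation as R
def cap(n,f=None):
    d=ctrl.get_image(n)
    if f: cv2.imwrite('pics/'+f,cv2.cvtColor(d['img'],cv2.COLOR_RGB2BGR)); np.savez('pics/'+f[:-4]+'.npz',**d)
    return d
def load(f): return dict(np.load('pics/'+f+'.npz'))
def ray(d,uv):
    M=R.from_rotvec(d['rvec']).as_matrix(); c=-M.T@d['tvec']
    return c, M.T@np.array([(uv[0]-d['cx'])/d['fx'],(uv[1]-d['cy'])/d['fy'],1])
def onz(d,uv,z):
    c,r=ray(d,uv); return c+r*(z-c[2])/r[2]
def tri(obs):
    A=np.zeros((3,3));b=np.zeros(3);L=[]
    for d,uv in obs:
        c,r=ray(d,uv); r=r/np.linalg.norm(r); P=np.eye(3)-np.outer(r,r); A+=P;b+=P@c;L.append((c,P))
    x=np.linalg.solve(A,b); return x,[1000*np.linalg.norm(P@(x-c)) for c,P in L]
def proj(d,p):
    p=np.array(p,float).reshape(-1,3)
    K=np.array([[d['fx'],0,d['cx']],[0,d['fy'],d['cy']],[0,0,1.]])
    return cv2.projectPoints(p,np.array(d['rvec'],float),np.array(d['tvec'],float),K,None)[0].reshape(-1,2)
E
python3 - <<'E'
from h import *
for n in('top','side'):
    d=cap(n,n+'0.png'); print(n,d['fx'],ray(d,(320,240)))
o=ctrl.get_obs(); print({k:np.round(v,3) for k,v in o.items()})
E
```

```text
pics
top 485.7604990744549 (array([ 0.43624274, -0.01272213,  1.13128383]), array([ 0.10155779, -0.01157201, -0.99490518]))
side 491.85141140016214 (array([0.35419096, 0.96483341, 0.98794177]), array([ 0.14990716, -0.73471739, -0.66162139]))
{'t': np.float64(0.1), 'q': array([-1.375,  0.053,  1.614, -0.   ,  1.476, -0.119]), 'dq': array([-0.001, -0.   , -0.003,  0.001,  0.002,  0.001]), 'effort': array([ 1.0000e-03, -3.9490e+01, -3.7136e+01, -0.0000e+00,  4.0000e-03,
        0.0000e+00]), 'tool_pos': array([ 0.193, -0.594,  0.23 ]), 'tool_rot': array([-3.101, -0.492,  0.   ]), 'contact_force': array([ 0.411,  0.389, -0.522]), 'wrist_torque': array([-0.017, -0.037, -0.009]), 'grip_force': np.float64(0.0), 'opening': np.float64(0.085)}
```

View pics/top0.png

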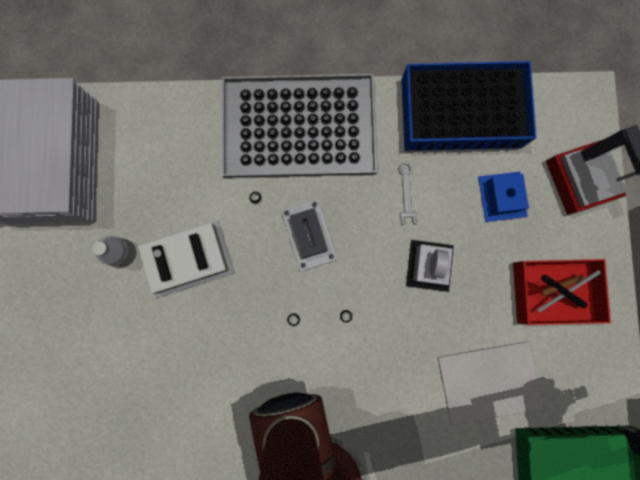

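View pics/side0.png

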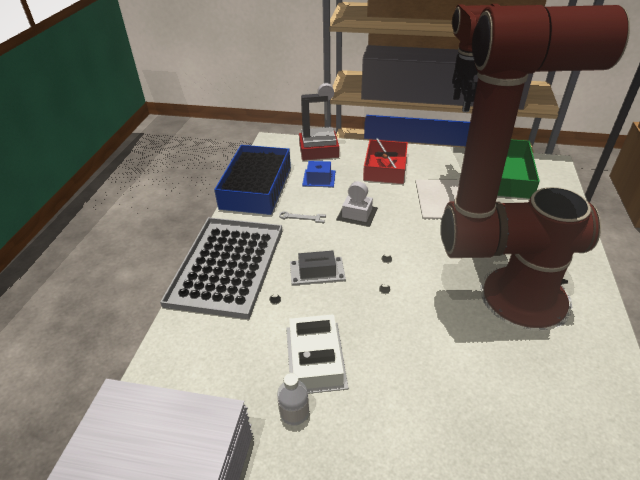

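The top view shows the damper (boss at about (157,253)) in the rack's left slot at (162,262), with the bottle close by at (115,250). The spare is at (199,251), the fixture slot at (309,235), and the gauge in its stand at (435,264). In the side view the boss is at (307,354), the damper head at (317,357), the fixture at (317,265) and the gauge at (357,192).

```bash
cat > m1.py <<'E'
from h import *
def blobs(d,box,lo,hi,amin=60):
    x0,y0,x1,y1=box; g=cv2.cvtColor(d['img'],cv2.COLOR_RGB2GRAY)
    m=np.zeros_like(g); m[y0:y1,x0:x1]=cv2.inRange(g,lo,hi)[y0:y1,x0:x1]
    cs,_=cv2.findContours(m,cv2.RETR_EXTERNAL,cv2.CHAIN_APPROX_NONE)
    return [cv2.minAreaRect(c) for c in cs if cv2.contourArea(c)>amin]
T,S=load('top0'),load('side0')
if __name__=='__main__':
    print('heads top');  
    for z,box in((.072,(150,235,180,285)),(.072,(185,228,215,275))):
        for r in blobs(T,box,0,60):
            bp=cv2.boxPoints(r); w=np.array([onz(T,p,z) for p in bp])
            print(np.round(r[0],1),np.round(w.mean(0),4),[round(1000*np.linalg.norm(w[i]-w[i-1])) for i in(1,2)], np.round(w[:,:2],3).tolist())
    for n,uvT,uvS in(('boss',(157,253),(307,354)),('damper',(162.5,264),(318,357)),('spare',(199,251),(313,327)),('fix',(309,234),(317,258)),('gauge',(438,264),(358,192))):
        p,e=tri([(T,uvT),(S,uvS)]); print(n,np.round(p,4),np.round(e,1))
    g=cv2.cvtColor(T['img'],cv2.COLOR_RGB2GRAY)
    for n,b in(('fix',(280,195,340,275)),('gau',(400,235,460,295)),('rack',(135,215,235,300))):
        x0,y0,x1,y1=b; cv2.imwrite(f'pics/{n}.png',cv2.resize(T['img'][y0:y1,x0:x1,::-1],None,fx=6,fy=6,interpolation=cv2.INTER_CUBIC))
    a=[cv2.resize(cv2.imread(f'pics/{n}.png'),(390,390)) for n in('fix','gau')]
    b=[cv2.resize(S['img'][y0:y1,x0:x1,::-1],(390,390),interpolation=cv2.INTER_CUBIC)[:200] if 0 else cv2.resize(S['img'][y0:y1,x0:x1,::-1],(390,200),interpolation=cv2.INTER_CUBIC) for x0,y0,x1,y1 in((285,240,350,290),(330,175,380,225))]
    cv2.imwrite('pics/crops.png',np.vstack([np.hstack(a),np.hstack(b)]))
E
python3 m1.py
```

```text
heads top
[161.4 263. ] [0.5017 0.3221 0.072 ] [21, 78] [[0.536, 0.344], [0.542, 0.323], [0.467, 0.301], [0.462, 0.321]]
[198.2 251.4] [0.5253 0.242  0.072 ] [20, 79] [[0.56, 0.263], [0.566, 0.244], [0.49, 0.221], [0.485, 0.24]]
boss [0.5216 0.3314 0.0732] [1.9 1.9]
damper [0.4983 0.3241 0.0572] [1.8 1.8]
spare [0.5255 0.2432 0.0584] [1.6 1.6]
fix [ 0.5608 -0.0009  0.0504] [0.2 0.2]
gauge [ 0.4844 -0.2774  0.086 ] [1.2 1.2]
```

View pics/crops.png

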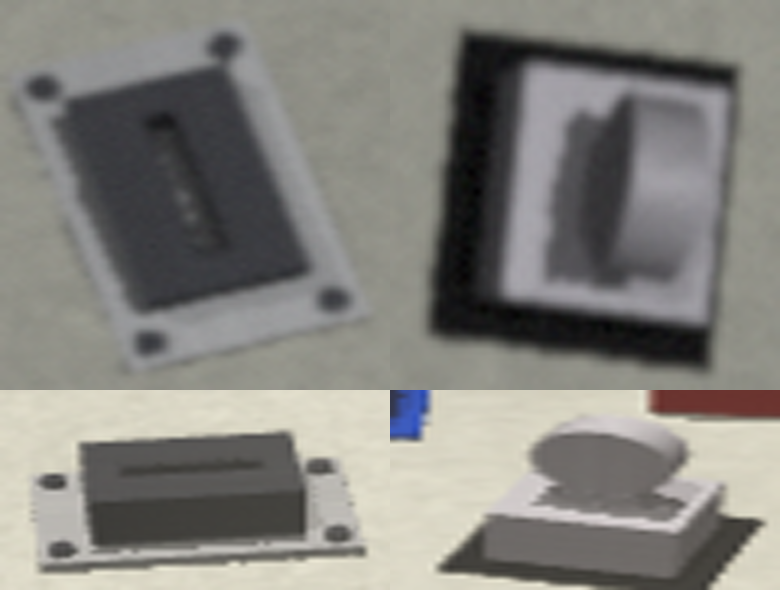

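The crops show the fixture slot running from crop (160,120) to (212,248), so its yaw is about 17°, the same way as the rack. The gauge's disc axis lies roughly along world y and its plain back faces +y. Next I'll check how close the bottle is and work out the moves.

```bash
python3 - <<'E'
from h import *
T,S=load('top0'),load('side0')
p,e=tri([(T,(98.5,249)),(S,(291,379))]); print('bottle cap',np.round(p,4),e)
u=np.array([np.cos(np.radians(16.5)),np.sin(np.radians(16.5))]); d=p[:2]-[.502,.322]; print('bottle along/across damper',d@u, d@[-u[1],u[0]])
o=ctrl.get_obs(); M=R.from_rotvec(o['tool_rot']).as_matrix(); print(np.round(M,3)); print('tool y yaw',np.degrees(np.arctan2(M[1,1],M[0,1])),o['tool_pos'])
# stand top, base corners
for n,uv,z in(('slot far',(280+160/6.5,195+115/4.875),.05),('slot near',(280+217/6.5,195+250/4.875),.05)):
    print(n,np.round(onz(T,uv,z),4))
for n,uv in(('disc L',(400+632/6.5-60,0)),):pass
c=lambda x,y:(400+(x-390)/6.5,235+y/6.5)
print('stand top',[np.round(onz(T,c(*q),.05)[:2],4).tolist() for q in((525,62),(730,88),(708,325),(500,300))])
print('disc rim top edge ends z.09',[np.round(onz(T,c(*q),.09)[:2],4).tolist() for q in((628,95),(705,100),(620,262),(685,278))])
E
```

```text
bottle cap [0.5293 0.4346 0.1296] [np.float64(0.3763971108236138), np.float64(0.37639711082331656)]
bottle along/across damper 0.05818079473463788 0.10015243955956452
[[ 0.951  0.31  -0.   ]
 [ 0.31  -0.951  0.002]
 [ 0.    -0.002 -1.   ]]
tool y yaw -71.9607762912536 [ 0.1934255  -0.59370306  0.23013163]
slot far [0.5958 0.0082 0.05  ]
slot near [ 0.5328 -0.0102  0.05  ]
stand top [[0.5315, -0.2501], [0.5211, -0.32], [0.4404, -0.3082], [0.4504, -0.2378]]
disc rim top edge ends z.09 [[0.5163, -0.2748], [0.5141, -0.3002], [0.4614, -0.2695], [0.4557, -0.2905]]
```

step_arm(
  targets=[
    {"travel":[0.08,0.1,0.03],"angular":[0,0,0],"gripper":1},
    {"travel":[0.16,0.2,0.06],"angular":[0,0,0],"gripper":1},
    {"travel":[0.24,0.3,0.1],"angular":[0,0,0],"gripper":1},
    {"travel":[0.32,0.4,0.1],"angular":[0,0,0],"gripper":1},
    {"travel":[0.4,0.5,0.1],"angular":[0,0,0],"gripper":1},
    {"travel":[0.4,0.5,0.1],"angular":[0,0,0],"gripper":1},
    {"travel":[0.4,0.5,0.1],"angular":[0,0,0],"gripper":1},
    {"travel":[0.4,0.5,0.1],"angular":[0,0,0],"gripper":1},
  ],
)

```text
t: 0.9
tool_pos: [0.4346, -0.2919, 0.2912]
tool_rot: [-3.102, -0.494, -0.0]
contact_force: [0.0, -0.2, -0.1]
opening: 0.0854
grip_force: 0.0
```

```bash
python3 - <<'E'
from h import *
d=cap('wrist','w1.png'); o=ctrl.get_obs(); print(d['fx'],ray(d,(320,240)),o['tool_pos'],o['t'],o['contact_force'])
print(proj(d,[[.486,-.279,.05],[.486,-.279,.12]]))
E
```

```text
378.62522735684576 (array([ 0.51303632, -0.26575073,  0.43279465]), array([-0.27651241, -0.1166013 , -0.95447042])) [ 0.43741858 -0.28830244  0.29190076] 0.95 [1.66001124 2.97005369 0.43712464]
[[314.79093704 152.51721485]
 [315.71876776 159.45462881]]
```

View pics/w1.png

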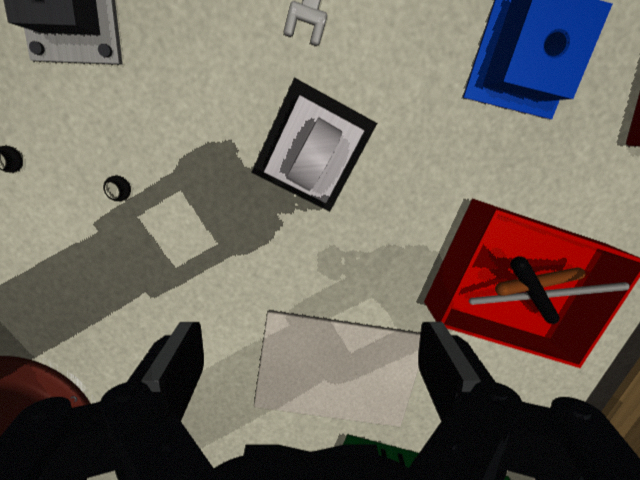

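The wrist view shows the gauge edge-on at (318,157), right where the estimate of (0.486,-0.279) puts it, with the red bin to the right and the blue look-alike at (555,45). I'll go on over the fixture.

step_arm(
  targets=[
    {"travel":[0.015,0.08,0],"angular":[0,0,0],"gripper":0.6},
    {"travel":[0.03,0.16,0],"angular":[0,0,0],"gripper":0.6},
    {"travel":[0.045,0.24,0],"angular":[0,0,0],"gripper":0.6},
    {"travel":[0.06,0.32,0],"angular":[0,0,0],"gripper":0.6},
    {"travel":[0.075,0.4,0],"angular":[0,0,0],"gripper":0.6},
    {"travel":[0.08,0.44,0],"angular":[0,0,0],"gripper":0.6},
    {"travel":[0.08,0.44,0],"angular":[0,0,0],"gripper":0.6},
    {"travel":[0.08,0.44,0],"angular":[0,0,0],"gripper":0.6},
    {"travel":[0.08,0.44,0],"angular":[0,0,0],"gripper":0.6},
    {"travel":[0.08,0.44,0],"angular":[0,0,0],"gripper":0.6},
  ],
)

```text
t: 1.95
tool_pos: [0.4814, -0.0315, 0.2911]
tool_rot: [3.103, 0.489, -0.001]
contact_force: [-0.4, -0.2, -0.2]
opening: 0.0517
grip_force: 0.0
```

```bash
python3 - <<'E'
from h import *
d=cap('wrist','w2.png'); o=ctrl.get_obs(); print(o['tool_pos'],o['tool_rot'])
print(proj(d,[[.5643,-.001,.05]]))
E
```

```text
[ 0.4814102  -0.03142353  0.29116483] [ 3.10317319e+00  4.89294137e-01 -4.80909058e-04]
[[307.23382415 114.18955028]]
```

step_arm(
  targets=[
    {"travel":[0,0.08,0],"angular":[0,0,0],"gripper":0.6},
    {"travel":[0,0.16,0],"angular":[0,0,0],"gripper":0.6},
    {"travel":[0,0.24,0],"angular":[0,0,0],"gripper":0.6},
    {"travel":[-0.03,0.32,0],"angular":[0,0,0],"gripper":0.6},
    {"travel":[-0.06,0.4,0],"angular":[0,0,0],"gripper":0.6},
    {"travel":[-0.08,0.48,0],"angular":[0,0,0],"gripper":0.6},
    {"travel":[-0.08,0.56,0],"angular":[0,0,0],"gripper":0.6},
    {"travel":[-0.08,0.56,0],"angular":[0,0,0],"gripper":0.6},
    {"travel":[-0.08,0.56,0],"angular":[0,0,0],"gripper":0.6},
    {"travel":[-0.08,0.56,0],"angular":[0,0,0],"gripper":0.6},
  ],
)

```text
t: 3.0
tool_pos: [0.434, 0.3046, 0.2912]
tool_rot: [3.103, 0.49, -0.0]
contact_force: [0.6, 0.3, 0.5]
opening: 0.0511
grip_force: 0.0
```

```bash
python3 - <<'E'
from h import *
d=cap('wrist','w3.png'); o=ctrl.get_obs(); print(o['tool_pos'],o['tool_rot'])
print(proj(d,[[.502,.322,.072],[.5232,.328,.074]]))
a=load('w2')['img'][:300,:,::-1]; b=d['img'][:300,:,::-1]; cv2.imwrite('pics/w23.png',np.vstack([a,b]))
E
```

```text
[0.43405303 0.30442215 0.29126941] [ 3.10298091e+00  4.89008501e-01 -1.10263912e-04]
[[315.70080857 134.99348935]
 [316.75283231 109.2690383 ]]
```

View pics/w23.png

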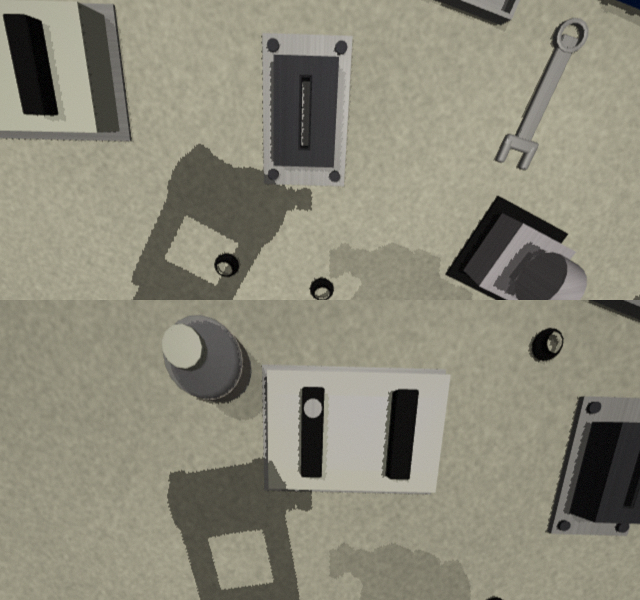

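The wrist views show the fixture slot centred at about (306,115), running (307,77) to (304,152). The damper head is centred at about (312,132), with the boss at (313,108), and the bottle is clear at (205,55). Now I'll get the accurate values by mask.

```bash
cat > m2.py <<'E'
from h import *
T,S=load('top0'),load('side0'); W2,W3=load('w2'),load('w3')
def rect(d,box,lo,hi,z,show=''):
    x0,y0,x1,y1=box; g=cv2.cvtColor(d['img'],cv2.COLOR_RGB2GRAY)
    m=np.zeros_like(g); m[y0:y1,x0:x1]=cv2.inRange(g,lo,hi)[y0:y1,x0:x1]
    cs,_=cv2.findContours(m,cv2.RETR_EXTERNAL,cv2.CHAIN_APPROX_NONE); c=max(cs,key=cv2.contourArea)
    # contour points on plane z, then rectangle in world mm
    w=np.array([onz(d,p[0],z)[:2]*1000 for p in c],np.float32); r=cv2.minAreaRect(w)
    bp=cv2.boxPoints(r); e=max((bp[1]-bp[0],bp[2]-bp[1]),key=np.linalg.norm); a=np.degrees(np.arctan2(e[1],e[0])); a=(a+90)%180-90
    M=cv2.moments(c); print(show,'centre',np.round(r[0],1),'size',np.round(sorted(r[1]),1),'yaw',round(a,1),'pix',round(M['m10']/M['m00'],1),round(M['m01']/M['m00'],1)); return M['m10']/M['m00'],M['m01']/M['m00']
if __name__=='__main__':
    rect(W3,(290,75,335,190),0,50,.072,'damper'); b=rect(W3,(300,95,326,122),110,255,.074,'boss')
    rect(W3,(375,80,425,190),0,50,.072,'spare')
    bT=rect(T,(150,245,165,261),75,255,.074,'bossT'); print('boss tri',tri([(T,bT),(W3,b)]),tri([(S,(307,354)),(W3,b)]))
    rect(W3,(262,62,455,200),120,255,.05,'rack')
    g=cv2.cvtColor(W2['img'],cv2.COLOR_RGB2GRAY); print(g[115,265:350:2]); print(g[65:165:3,305])
    f=rect(W2,(268,50,344,172),0,105,.05,'block'); 
    s=rect(W2,(292,68,318,160),0,45,.05,'slot')
E
python3 m2.py
```

```text
damper centre [502.5 325.9] size [19.8 77.7] yaw 17.5 pix 311.7 131.2
boss centre [523.  331.9] size [15.  15.1] yaw -72.1 pix 312.3 107.8
spare centre [525.5 247.9] size [23.  77.5] yaw 16.6 pix 400.9 133.4
bossT centre [524.8 331.4] size [30.6 33.2] yaw 0.8 pix 154.6 252.7
boss tri (array([0.52286179, 0.33203615, 0.08807961]), [np.float64(0.15497594256551078), np.float64(0.15497594256544953)]) (array([0.52141748, 0.33174503, 0.07333239]), [np.float64(1.7654426459507382), np.float64(1.7654426459508277)])
rack centre [516.1 278. ] size [126.8 191.5] yaw -72.1 pix 363.0 128.5
[154 156 158  85  64  53  52  51  52  54  50  53  52  53  55  57  56  39
  53 144  51  56  37  46  55  55  56  54  57  58  57  58  55  56  59  62
 157 157 160 171 183 181 142]
[56 57 56 46 23 19 53 56 54 53 51 55 52 53 52 52 52 50 52 52 53 52 50 51
 51 52 51 13 35 54 55 54 52 55]
block centre [563.7   3.2] size [62.9 99.7] yaw 16.2 pix 303.2 110.0
slot centre [564.5   1.6] size [12.1 68.1] yaw 16.2 pix 304.6 111.7
```

step_arm(
  targets=[
    {"travel":[0.06,0.018,0],"angular":[0,0,-0.02],"gripper":0.6},
    {"travel":[0.114,0.035,0],"angular":[0,0,-0.02],"gripper":0.6},
    {"travel":[0.114,0.035,-0.07],"angular":[0,0,-0.02],"gripper":0.6},
    {"travel":[0.114,0.035,-0.14],"angular":[0,0,-0.02],"gripper":0.6},
    {"travel":[0.114,0.035,-0.21],"angular":[0,0,-0.02],"gripper":0.6},
    {"travel":[0.114,0.035,-0.27],"angular":[0,0,-0.02],"gripper":0.6},
    {"travel":[0.114,0.035,-0.32],"angular":[0,0,-0.02],"gripper":0.6},
    {"travel":[0.114,0.035,-0.36],"angular":[0,0,-0.02],"gripper":0.6},
    {"travel":[0.114,0.035,-0.385],"angular":[0,0,-0.02],"gripper":0.6},
    {"travel":[0.114,0.035,-0.395],"angular":[0,0,-0.02],"gripper":0.6},
  ],
)

```text
t: 4.05
tool_pos: [0.5016, 0.3251, 0.0527]
tool_rot: [3.106, 0.465, -0.004]
contact_force: [0.0, 0.2, 0.2]
opening: 0.051
grip_force: 0.0
```

step_arm(
  targets=[
    {"travel":[0,0,0],"angular":[0,0,0],"gripper":0.6},
    {"travel":[0,0,0],"angular":[0,0,0],"gripper":0.3},
    {"travel":[0,0,0],"angular":[0,0,0],"gripper":0.1},
    {"travel":[0,0,0],"angular":[0,0,0],"gripper":0.1},
    {"travel":[0,0,0],"angular":[0,0,0],"gripper":0.1},
    {"travel":[0,0,0],"angular":[0,0,0],"gripper":0.1},
    {"travel":[0,0,0],"angular":[0,0,0],"gripper":0.1},
  ],
  squeeze=40,
)

```text
t: 4.75
tool_pos: [0.5032, 0.3274, 0.0563]
tool_rot: [-3.106, -0.468, -0.005]
contact_force: [0.1, -0.8, 6.7]
opening: 0.0189
grip_force: 41.4
```

step_arm(
  targets=[
    {"travel":[0,0,0.01],"angular":[0,0,0],"gripper":0.1},
    {"travel":[0,0,0.03],"angular":[0,0,0],"gripper":0.1},
    {"travel":[0,0,0.06],"angular":[0,0,0],"gripper":0.1},
    {"travel":[0,0,0.1],"angular":[0,0,0],"gripper":0.1},
    {"travel":[0,0,0.14],"angular":[0,0,0],"gripper":0.1},
    {"travel":[0,0,0.18],"angular":[0,0,0],"gripper":0.1},
    {"travel":[0,0,0.2],"angular":[0,0,0],"gripper":0.1},
    {"travel":[0,0,0.2],"angular":[0,0,0],"gripper":0.1},
    {"travel":[0,0,0.2],"angular":[0,0,0],"gripper":0.1},
  ],
)

```text
t: 5.65
tool_pos: [0.5014, 0.3265, 0.1735]
tool_rot: [3.106, 0.468, -0.002]
contact_force: [-0.5, 0.2, -1.7]
opening: 0.019
grip_force: 40.5
```

```bash
python3 - <<'E'
from m2 import *
d=cap('wrist','w4.png');o=ctrl.get_obs();p=o['tool_pos'];print(p,o['opening'],o['contact_force'])
b=proj(d,[p+[0.0203,0.0065,0.018]])[0].astype(int);print(b)
x,y=b; cv2.imwrite('pics/w4c.png',np.ascontiguousarray(d['img'][:,:,::-1]))
E
```

```text
[0.50099375 0.32630319 0.17263319] 0.018605951414439943 [-0.24121861  0.83971748 -1.23185349]
[311 300]
```

View pics/w4c.png

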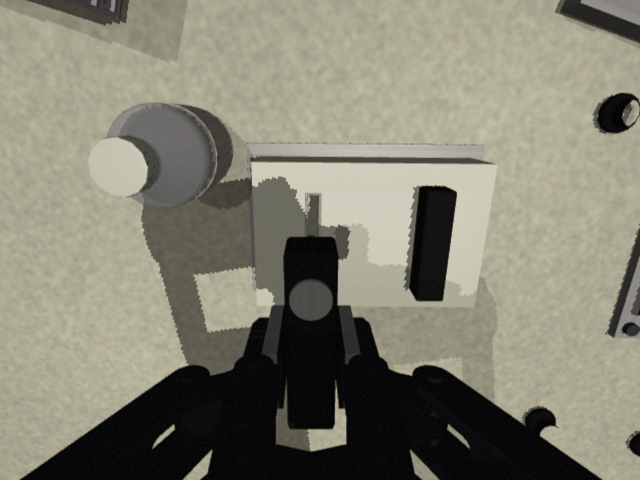

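The damper is held square in the pads, with the boss at (311,299) against a predicted (311,300). The spare and the bottle haven't moved. I'll carry it over the fixture.

step_arm(
  targets=[
    {"travel":[0.01,-0.06,0],"angular":[0,0,0],"gripper":0.1},
    {"travel":[0.025,-0.13,0],"angular":[0,0,0],"gripper":0.1},
    {"travel":[0.04,-0.2,0],"angular":[0,0,0],"gripper":0.1},
    {"travel":[0.055,-0.27,0],"angular":[0,0,0],"gripper":0.1},
    {"travel":[0.07,-0.34,0],"angular":[0,0,-0.02],"gripper":0.1},
    {"travel":[0.085,-0.41,0],"angular":[0,0,-0.02],"gripper":0.1},
    {"travel":[0.1,-0.48,0],"angular":[0,0,-0.02],"gripper":0.1},
    {"travel":[0.107,-0.52,0],"angular":[0,0,-0.02],"gripper":0.1},
    {"travel":[0.107,-0.541,0],"angular":[0,0,-0.02],"gripper":0.1},
    {"travel":[0.107,-0.541,0],"angular":[0,0,-0.02],"gripper":0.1},
  ],
)

```text
t: 6.7
tool_pos: [0.5653, 0.0012, 0.1728]
tool_rot: [-3.11, -0.44, 0.004]
contact_force: [0.4, 0.9, -1.2]
opening: 0.0186
grip_force: 40.5
```

step_arm(
  targets=[
    {"travel":[0,0,0],"angular":[0,0,0],"gripper":0.1},
    {"travel":[0,0,0],"angular":[0,0,0],"gripper":0.1},
    {"travel":[0,0,0],"angular":[0,0,0],"gripper":0.1},
  ],
)

```text
t: 7.0
tool_pos: [0.5659, 0.0034, 0.1742]
tool_rot: [-3.109, -0.446, 0.0]
contact_force: [0.4, 0.5, -0.8]
opening: 0.0189
grip_force: 40.5
```

```bash
python3 - <<'E'
from m2 import *
d=cap('wrist','w5.png');o=ctrl.get_obs();p=o['tool_pos'];print(p,o['tool_rot'],o['contact_force'])
a=np.radians(16.3);u=np.array([np.cos(a),np.sin(a),0]);v=np.array([-u[1],u[0],0]);c=np.array([.5645,.0018,.05])
q=[proj(d,[c+u*.034+s*v*.006])[0] for s in(1,-1)];print('slot end pred',q, 'head end pred',[proj(d,[[*(p[:2]-[.0007,0]),p[2]+.016]+u*.04+s*v*.01])[0] for s in(1,-1)])
x,y=np.mean(q,0).astype(int); im=d['img'][y-80:y+170,x-120:x+120,::-1]; cv2.imwrite('pics/w5c.png',cv2.resize(im,None,fx=2.4,fy=2.4,interpolation=cv2.INTER_CUBIC)); print(x-120,y-80)
g=cv2.cvtColor(d['img'],cv2.COLOR_RGB2GRAY)
for r in range(y-6,y+30,6): print(r,g[r,x-60:x+60:2])
E
```

```text
[0.56599048 0.00323445 0.17428794] [-3.10957057e+00 -4.46148656e-01  4.85057563e-06] [ 0.45466759 -0.61191184 -0.61762321]
slot end pred [array([304.36086233, 195.75735448]), array([321.3161563 , 195.76129476])] head end pred [array([283.38639841, 250.97424688]), array([340.43077081, 250.98495191])]
192 115
189 [ 97 101 100  84  82  79  80  79  81  70  56  58  56  61  51  57  60  57
  46  52  55  62  62  64  61  62  62  62  60  62  61  61  59  63  60  63
  64  58  62  58  62  61  64  63  64  64  62  62  63  62  64  64 157 164
 167 185 190 190 166 170]
195 [ 93  95  96  84  80  80  78  79  82  81  26  28  27  29  29  28  30  27
  30  33  26  28  30  61  61  62  62  59  63  61  60  61  56  59  60  62
  62  61  61  59  60  63  65  64  64  64  64  63  63  63  60  64 159 163
 167 183 186 186 176 175]
201 [ 95  97 103  90  81  82  82  81  81  80  30  28  29  29  30  29  27  28
  31  31  27  27  57  62  62  60  57  39 137  58  58  57  59  27  42  57
  62  63  61  60  59  63  63  65  60  65  59  62  61  62  63  71 160 161
 182 184 184 182 153 172]
207 [ 99 100 101  95  84  83  83  81  82  82  32  31  25  27  31  30  28  27
  25  26  30  28  31  60  60  58  60  41 141  71  58  57  59  27  41  61
  61  60  63  60  63  60  61  65  62  63  59  63  61  61  61  74 159 158
 163 181 186 180 164 177]
213 [101  99  95  95  83  78  81  81  82  79  33  30  29  26  27  29  28  27
  30  30  28  32  48  56  62  59  58  42  59  64  55  57  61  28  39  59
  58  58  59  58  58  61  61  59  63  62  62  59  62  60  62  87 158 160
 162 179 183 175 173 176]
219 [100  98  93  96  80  79  83  80  82  80  35  29  27  28  29  27  26  27
  28  30  23  29  41  48  59  56  56  42  57  59  58  57  61  29  37  60
  58  58  58  57  58  60  59  61  59  62  58  59  63  62  60 106 155 156
 170 176 176 168 168 168]
```

View pics/w5c.png

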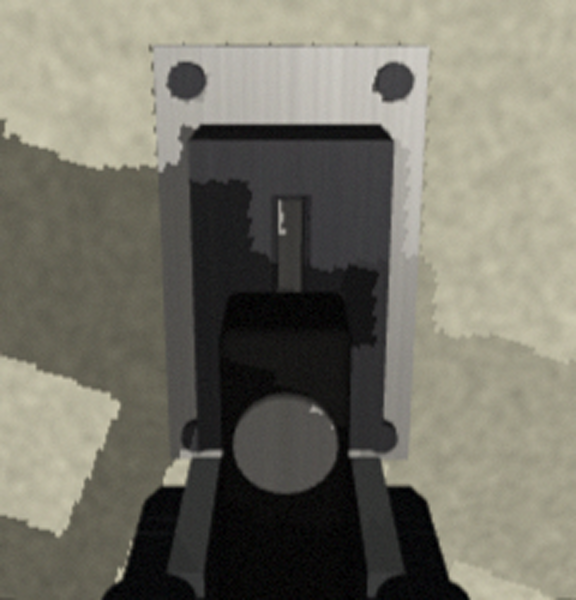

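The slot is at crop (291,197) and the head at (285,335), so the residual misalignment is about 2 mm toward +y. I'll correct it while descending.

step_arm(
  targets=[
    {"travel":[-0.001,-0.0036,-0.04],"angular":[0,0,0],"gripper":0.1},
    {"travel":[-0.001,-0.0036,-0.08],"angular":[0,0,0],"gripper":0.1},
    {"travel":[-0.001,-0.0036,-0.11],"angular":[0,0,0],"gripper":0.1},
    {"travel":[-0.001,-0.0036,-0.12],"angular":[0,0,0],"gripper":0.1},
    {"travel":[-0.001,-0.0036,-0.12],"angular":[0,0,0],"gripper":0.1},
    {"travel":[-0.001,-0.0036,-0.13],"angular":[0,0,0],"gripper":0.1},
    {"travel":[-0.001,-0.0036,-0.14],"angular":[0,0,0],"gripper":0.1},
    {"travel":[-0.001,-0.0036,-0.15],"angular":[0,0,0],"gripper":0.1},
    {"travel":[-0.001,-0.0036,-0.155],"angular":[0,0,0],"gripper":0.1},
    {"travel":[-0.001,-0.0036,-0.155],"angular":[0,0,0],"gripper":0.1},
  ],
)

```text
t: 8.05
tool_pos: [0.565, -0.0, 0.0806]
tool_rot: [-3.11, -0.444, 0.002]
contact_force: [-0.7, -0.3, -2.0]
opening: 0.0188
grip_force: 40.5
```

step_arm(
  targets=[
    {"travel":[0,0,-0.01],"angular":[0,0,0],"gripper":0.1},
    {"travel":[0,0,-0.02],"angular":[0,0,0],"gripper":0.1},
    {"travel":[0,0,-0.027],"angular":[0,0,0],"gripper":0.1},
    {"travel":[0,0,-0.032],"angular":[0,0,0],"gripper":0.1},
    {"travel":[0,0,-0.036],"angular":[0,0,0],"gripper":0.1},
    {"travel":[0,0,-0.039],"angular":[0,0,0],"gripper":0.1},
    {"travel":[0,0,-0.039],"angular":[0,0,0],"gripper":0.1},
    {"travel":[0,0,-0.039],"angular":[0,0,0],"gripper":0.1},
  ],
)

```text
t: 8.85
tool_pos: [0.5656, -0.0, 0.058]
tool_rot: [3.11, 0.444, 0.0]
contact_force: [0.7, 0.2, -2.4]
opening: 0.0189
grip_force: 40.5
```

step_arm(
  targets=[
    {"travel":[0,0,-0.002],"angular":[0,0,0],"gripper":0.1},
    {"travel":[0,0,-0.004],"angular":[0,0,0],"gripper":0.1},
    {"travel":[0,0,-0.006],"angular":[0,0,0],"gripper":0.1},
    {"travel":[0,0,-0.006],"angular":[0,0,0],"gripper":0.1},
    {"travel":[0,0,-0.006],"angular":[0,0,0],"gripper":0.1},
  ],
)

```text
t: 9.35
tool_pos: [0.5659, -0.0001, 0.0563]
tool_rot: [3.11, 0.444, 0.0]
contact_force: [-5.2, 1.0, 9.6]
opening: 0.019
grip_force: 41.7
```

step_arm(
  targets=[
    {"travel":[0,0,0],"angular":[0,0,0],"gripper":0.3},
    {"travel":[0,0,0],"angular":[0,0,0],"gripper":0.5},
    {"travel":[0,0,0],"angular":[0,0,0],"gripper":0.5},
    {"travel":[0,0,0.03],"angular":[0,0,0],"gripper":0.5},
    {"travel":[0,0,0.08],"angular":[0,0,0],"gripper":0.5},
    {"travel":[0,0,0.15],"angular":[0,0,0],"gripper":0.5},
    {"travel":[-0.05,0,0.22],"angular":[0,0,0],"gripper":0.5},
    {"travel":[-0.1,-0.01,0.28],"angular":[0,0,0],"gripper":0.5},
    {"travel":[-0.1,-0.01,0.28],"angular":[0,0,0],"gripper":0.5},
    {"travel":[-0.1,-0.01,0.28],"angular":[0,0,0],"gripper":0.5},
  ],
)

```text
t: 10.35
tool_pos: [0.5059, -0.0062, 0.2237]
tool_rot: [3.109, 0.443, 0.005]
contact_force: [0.9, -0.7, 0.6]
opening: 0.043
grip_force: 0.0
```

```bash
python3 - <<'E'
from m2 import *
d=cap('wrist','w6.png');s=cap('side','s6.png');o=ctrl.get_obs();print(o['tool_pos'],o['contact_force'])
u,v=proj(d,[[.5645,.0018,.072]])[0].astype(int);print(u,v)
us,vs=proj(s,[[.5645,.0018,.05]])[0].astype(int)
a=cv2.resize(d['img'][max(v-80,0):v+80,u-80:u+80,::-1],(400,400),interpolation=cv2.INTER_CUBIC);b=cv2.resize(s['img'][vs-40:vs+40,us-40:us+40,::-1],(400,400),interpolation=cv2.INTER_CUBIC)
cv2.imwrite('pics/c6.png',np.hstack([a,b])); print(u-80,max(v-80,0),us-40,vs-40)
E
```

```text
[ 0.5050126  -0.00592245  0.2206257 ] [-0.40759604  0.26564196 -0.8281571 ]
322 154
242 74 275 218
```

View pics/c6.png

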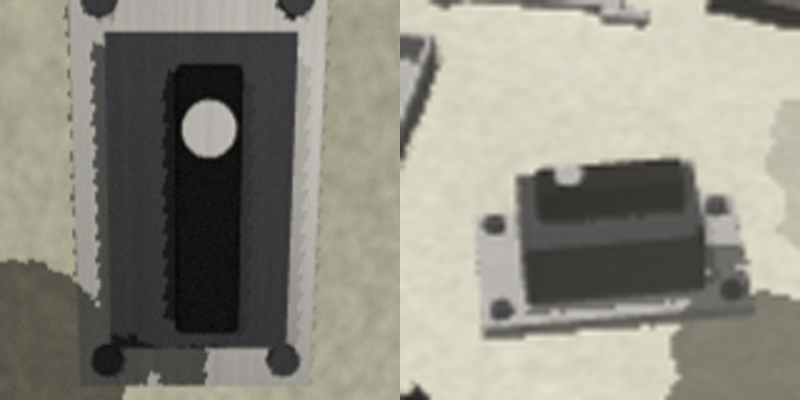

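The damper sits flat and level in the fixture slot, with the boss at wrist pixel (325.6,125.6) and side pixel (308.6,253). I'll move toward the gauge, turning to its yaw.

step_arm(
  targets=[
    {"travel":[-0.02,-0.06,0.05],"angular":[0,0,-0.12],"gripper":1},
    {"travel":[-0.04,-0.13,0.05],"angular":[0,0,-0.24],"gripper":1},
    {"travel":[-0.06,-0.2,0.05],"angular":[0,0,-0.36],"gripper":1},
    {"travel":[-0.09,-0.27,0.05],"angular":[0,0,-0.46],"gripper":1},
    {"travel":[-0.12,-0.34,0.05],"angular":[0,0,-0.553],"gripper":1},
    {"travel":[-0.14,-0.4,0.05],"angular":[0,0,-0.553],"gripper":1},
    {"travel":[-0.16,-0.437,0.05],"angular":[0,0,-0.553],"gripper":1},
    {"travel":[-0.16,-0.437,0.05],"angular":[0,0,-0.553],"gripper":1},
    {"travel":[-0.16,-0.437,0.05],"angular":[0,0,-0.553],"gripper":1},
    {"travel":[-0.16,-0.437,0.05],"angular":[0,0,-0.553],"gripper":1},
  ],
)

```text
t: 11.45
tool_pos: [0.4098, -0.2673, 0.251]
tool_rot: [-3.131, 0.235, 0.003]
contact_force: [-0.7, -0.4, 0.0]
opening: 0.0854
grip_force: 0.0
```

```bash
python3 - <<'E'
from m2 import *
W6,S6=load('w6'),load('s6')
print('boss',tri([(W6,(325.6,125.6)),(S6,(308.6,253))]),onz(W6,(325.6,125.6),.074))
d=cap('wrist','w7.png');T7=cap('top','t7.png');o=ctrl.get_obs();print(o['tool_pos'],o['tool_rot'])
print('bossT',onz(T7,rect(T7,(300,215,320,240),150,255,.074,'bT'),.074))
u,v=proj(d,[[.486,-.279,.09]])[0].astype(int);y0=max(v-100,0);x0=u-100;print(x0,y0)
im=cv2.resize(d['img'][y0:y0+200,x0:x0+200,::-1],(600,600),interpolation=cv2.INTER_CUBIC); cv2.imwrite('pics/c7.png',im)
E
```

```text
boss (array([0.58404275, 0.00525316, 0.07140994]), [np.float64(1.2747364854678986), np.float64(1.2747364854680552)]) [0.58527511 0.0056627  0.074     ]
[ 0.40996018 -0.26725072  0.25168833] [-3.13201028e+00  2.34115738e-01  1.16491797e-03]
bT centre [586.8   5.9] size [ 8.9 11. ] yaw 88.8 pix 305.9 221.1
bossT [0.58657132 0.00510826 0.074     ]
211 27
```

View pics/c7.png

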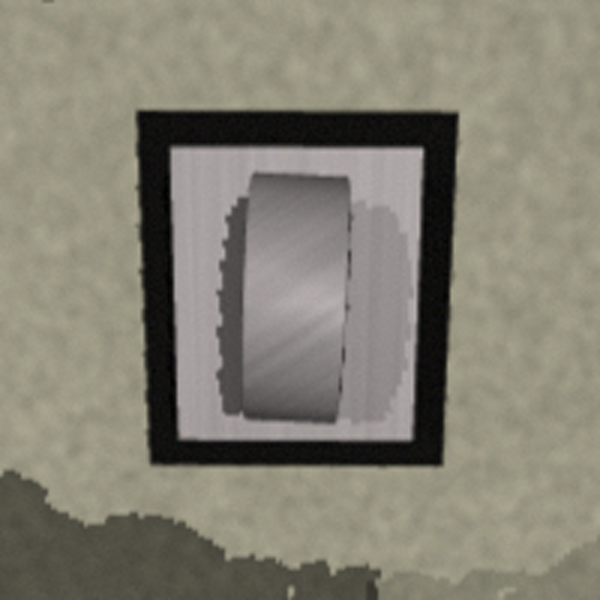

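The gauge is edge-on at crop centre (295,298), 24 mm faces left and right, squarely aligned with the stand top, whose corners are (170,147), (424,147), (413,440) and (178,440).

```bash
python3 - <<'E'
from m2 import *
d=load('w7'); q=lambda x,y:(211+x/3,27+y/3)
st=np.array([onz(d,q(*p),.05) for p in((170,147),(424,147),(413,440),(178,440))])
print('stand centre',st.mean(0).round(4),'sizes',[round(1000*np.linalg.norm(st[i]-st[i-1]),1) for i in range(4)])
e=st[0]+st[1]-st[2]-st[3];print('yaw x',np.degrees(np.arctan2(e[1],e[0])))
g=np.array([onz(d,q(*p),.095) for p in((250,172),(350,178),(337,422),(243,417))])
print('disc',g.mean(0).round(4),[round(1000*np.linalg.norm(g[i]-g[i-1]),1) for i in range(4)])
e=g[0]+g[1]-g[2]-g[3];print('yaw',np.degrees(np.arctan2(e[1],e[0])))
# height from two views: stand corners & disc in w7 and w1-like side view
T,S=load('top0'),load('side0'); c=lambda x,y:(400+(x-390)/6.5,235+y/6.5)
print('stand corner tri',[np.round(tri([(d,q(*a)),(T,c(*b))])[0],4).tolist() for a,b in(((170,147),(525,62)),((413,440),(708,325)))])
# side crop: x 330+(x-390)/7.8, y 175+(y-390)/4
s=lambda x,y:(330+(x-390)/7.8,175+(y-390)/4)
print('side corners tri',[(lambda r:(np.round(r[0],4).tolist(),np.round(r[1],1)))(tri([(d,q(*a)),(S,s(*b))])) for a,b in(((170,147),(487,516)),((178,440),(677,533)),((413,440),(722,484)))])
w=ctrl.get_obs()['tool_rot'];print('tool yaw',np.degrees(2*np.arctan2(w[1],w[0])))
E
```

```text
stand centre [ 0.4861 -0.2772  0.05  ] sizes [np.float64(80.0), np.float64(70.1), np.float64(80.0), np.float64(70.1)]
yaw x -8.961750772192477
disc [ 0.4864 -0.2771  0.095 ] [np.float64(58.2), np.float64(24.2), np.float64(58.1), np.float64(24.3)]
yaw -11.134647335800354
stand corner tri [[0.5308, -0.2492, 0.0539], [0.4413, -0.3059, 0.0555]]
side corners tri [([0.5293, -0.2486, 0.046], array([2., 2.])), ([0.4506, -0.2362, 0.048], array([1.1, 1.1])), ([0.4397, -0.3062, 0.0447], array([0.9, 0.9]))]
tool yaw 351.45025538085304
```

step_arm(
  targets=[
    {"travel":[0.065,-0.008,0],"angular":[0,0,-0.055],"gripper":0.65},
    {"travel":[0.127,-0.0165,0],"angular":[0,0,-0.055],"gripper":0.65},
    {"travel":[0.127,-0.0165,-0.04],"angular":[0,0,-0.055],"gripper":0.65},
    {"travel":[0.127,-0.0165,-0.09],"angular":[0,0,-0.055],"gripper":0.65},
    {"travel":[0.127,-0.0165,-0.14],"angular":[0,0,-0.055],"gripper":0.65},
    {"travel":[0.127,-0.0165,-0.19],"angular":[0,0,-0.055],"gripper":0.65},
    {"travel":[0.127,-0.0165,-0.24],"angular":[0,0,-0.055],"gripper":0.65},
    {"travel":[0.127,-0.0165,-0.28],"angular":[0,0,-0.055],"gripper":0.65},
    {"travel":[0.127,-0.0165,-0.301],"angular":[0,0,-0.055],"gripper":0.65},
    {"travel":[0.127,-0.0165,-0.301],"angular":[0,0,-0.055],"gripper":0.65},
  ],
)

```text
t: 12.55
tool_pos: [0.4848, -0.2765, 0.0695]
tool_rot: [-3.125, 0.302, 0.006]
contact_force: [-0.3, 1.0, -0.3]
opening: 0.0554
grip_force: 0.0
```

step_arm(
  targets=[
    {"travel":[0,0,0],"angular":[0,0,0],"gripper":0.65},
    {"travel":[0,0,0],"angular":[0,0,0],"gripper":0.4},
    {"travel":[0,0,0],"angular":[0,0,0],"gripper":0.3},
    {"travel":[0,0,0],"angular":[0,0,0],"gripper":0.2},
    {"travel":[0,0,0],"angular":[0,0,0],"gripper":0.1},
    {"travel":[0,0,0],"angular":[0,0,0],"gripper":0.1},
    {"travel":[0,0,0],"angular":[0,0,0],"gripper":0.1},
    {"travel":[0,0,0],"angular":[0,0,0],"gripper":0.1},
  ],
  squeeze=60,
)

```text
t: 13.35
tool_pos: [0.4868, -0.2788, 0.0735]
tool_rot: [3.126, -0.304, 0.004]
contact_force: [-0.2, 1.5, 5.6]
opening: 0.0234
grip_force: 59.4
```

step_arm(
  targets=[
    {"travel":[0,0,0.01],"angular":[0,0,0],"gripper":0.1},
    {"travel":[0,0,0.03],"angular":[0,0,0],"gripper":0.1},
    {"travel":[0,0,0.06],"angular":[0,0,0],"gripper":0.1},
    {"travel":[0,0,0.1],"angular":[0,0,0],"gripper":0.1},
    {"travel":[0,0,0.14],"angular":[0,0,0],"gripper":0.1},
    {"travel":[0,0,0.18],"angular":[0,0,0],"gripper":0.1},
    {"travel":[0,0,0.21],"angular":[0,0,0],"gripper":0.1},
    {"travel":[0,0,0.22],"angular":[0,0,0],"gripper":0.1},
    {"travel":[0,0,0.22],"angular":[0,0,0],"gripper":0.1},
    {"travel":[0,0,0.22],"angular":[0,0,0],"gripper":0.1},
  ],
)

```text
t: 14.35
tool_pos: [0.4851, -0.2777, 0.2024]
tool_rot: [-3.126, 0.304, 0.003]
contact_force: [-0.9, 0.5, -1.6]
opening: 0.0237
grip_force: 58.8
```

```bash
python3 - <<'E'
from m2 import *
d=cap('wrist','w8.png');s=cap('side','s8.png');o=ctrl.get_obs();p=o['tool_pos'];print(p,o['tool_rot'],o['opening'],o['contact_force'])
ps=proj(s,[p-[0,0,.0615],p-[0,0,.0235],p+[0,0,.0165]]);pw=proj(d,[p-[0,0,.0615],p+[0,0,.0165]]);print(ps,pw)
u,v=ps[1].astype(int); x,y=np.array(pw[0]).astype(int)
b=cv2.resize(s['img'][v-45:v+35,u-30:u+30,::-1],(450,600),interpolation=cv2.INTER_CUBIC)
x0=min(max(x-60,0),520);y0=min(max(y-150,0),280)
a=cv2.resize(d['img'][280:480,250:370,::-1],(350,583),interpolation=cv2.INTER_CUBIC);a=cv2.copyMakeBorder(a,0,17,0,0,0)
cv2.imwrite('pics/c8.png',np.hstack([a,b]));print(u-30,v-45)
E
```

```text
[ 0.48492815 -0.27757738  0.20188044] [-3.12520687  0.30439198  0.00407136] 0.02361024410362463 [ 0.60699104  0.22477556 -2.56670279]
[[358.03753454 177.31782135]
 [358.44671511 166.68826475]
 [358.89294558 155.09623849]] [[311.53894819 270.852434  ]
 [311.80387759 347.63960138]]
328 121
```

View pics/c8.png

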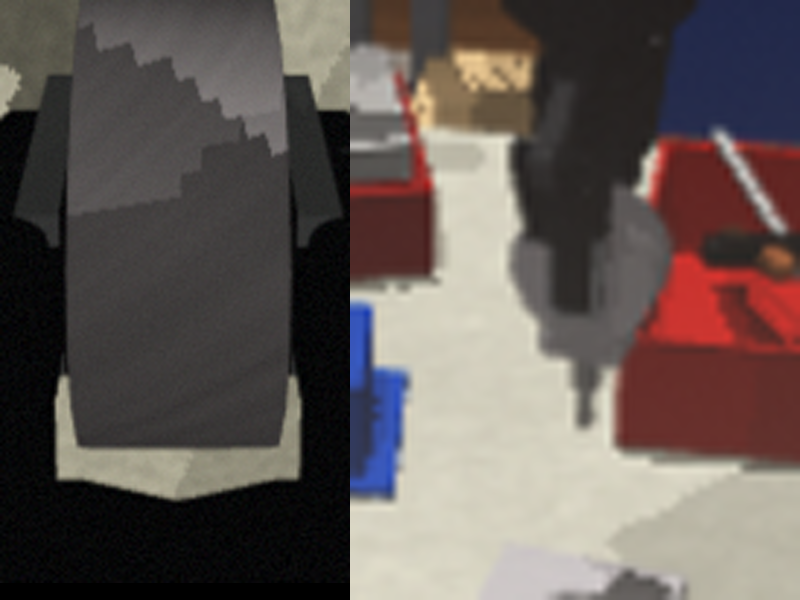

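The gauge is held upright. In the side view the disc is at crop (592,275) and the tip at (585,425), which is px (359.3,177.7). Before placing it I'll check how far it is offset in the grip.

```bash
python3 - <<'E'
from m2 import *
S0,s,d=load('side0'),load('s8'),load('w8')
print('S0 disc pred',proj(S0,[[.4864,-.2771,.09]]),'seen ~(358.2,191)')
p=np.array([.4849,-.2776,.2019])
# gray profile down the middle col & across in wrist
g=cv2.cvtColor(d['img'],cv2.COLOR_RGB2GRAY)
print(g[180:460:4,311])
print([ (r,g[r,265:365:3].tolist()) for r in (260,400)])
a=np.radians(-11.1);u=np.array([np.cos(a),np.sin(a),0])
for off in(-.004,0,.004): # far & near silhouettes of disc for an offset along u
    t=np.linspace(0,2*np.pi,200); c=p+[0,0,.0165]+u*off
    P=proj(d,[c+.03*(np.cos(k)*u+np.sin(k)*np.array([0,0,1])) for k in t]); print(off,P[:,1].min(),P[:,1].max())
E
```

```text
S0 disc pred [[357.02464271 190.9130574 ]] seen ~(358.2,191)
[164 163 164 163 162 163 161 160 140  15  15  42  48  54  52  78  84  80
  80  81  82  83  47  48  58  67  79  86  92  95 100 109  71  69  72  76
  76  76  78  81  82  75  65  65  64  65  66  64  62  61  63  63  60  62
  60  64  61  57  58  60  57  58  53  53 159 172 159 139  12   6]
[(260, [6, 8, 84, 85, 82, 84, 79, 81, 83, 84, 82, 82, 82, 82, 82, 82, 84, 82, 81, 82, 79, 59, 59, 59, 59, 58, 59, 127, 138, 133, 21, 18, 20, 84]), (400, [5, 6, 9, 59, 57, 59, 60, 58, 57, 58, 57, 61, 59, 58, 63, 61, 65, 65, 60, 61, 59, 56, 63, 62, 60, 62, 61, 60, 31, 9, 9, 6, 5, 1])]
-0.004 278.93928799835 443.78797426093206
0 269.4834719715806 434.81283813716175
0.004 259.81460303019213 425.7070578285878
```

Wrist silhouettes (rows 268 and 435) match zero offset of the gauge in the grip, so the tip is at TCP − 61.5 mm. I'll move it over the boss at about (0.586, 0.006).

step_arm(
  targets=[
    {"travel":[0.015,0.04,0],"angular":[0,0,0],"gripper":0.1},
    {"travel":[0.035,0.1,0],"angular":[0,0,0],"gripper":0.1},
    {"travel":[0.06,0.165,0],"angular":[0,0,0],"gripper":0.1},
    {"travel":[0.085,0.235,0],"angular":[0,0,0],"gripper":0.1},
    {"travel":[0.11,0.305,0],"angular":[0,0,0],"gripper":0.1},
    {"travel":[0.13,0.365,0],"angular":[0,0,0],"gripper":0.1},
    {"travel":[0.15,0.42,0],"angular":[0,0,0],"gripper":0.1},
    {"travel":[0.163,0.46,0],"angular":[0,0,0],"gripper":0.1},
    {"travel":[0.1685,0.473,0],"angular":[0,0,0],"gripper":0.1},
    {"travel":[0.1685,0.473,0],"angular":[0,0,0],"gripper":0.1},
  ],
)

```text
t: 15.45
tool_pos: [0.5865, 0.0064, 0.2026]
tool_rot: [3.127, -0.302, -0.003]
contact_force: [-0.7, -0.1, -2.1]
opening: 0.023
grip_force: 59.1
```

step_arm(
  targets=[
    {"travel":[0,0,-0.03],"angular":[0,0,0],"gripper":0.1},
    {"travel":[0,0,-0.06],"angular":[0,0,0],"gripper":0.1},
    {"travel":[0,0,-0.08],"angular":[0,0,0],"gripper":0.1},
    {"travel":[0,0,-0.09],"angular":[0,0,0],"gripper":0.1},
    {"travel":[0,0,-0.09],"angular":[0,0,0],"gripper":0.1},
    {"travel":[0,0,-0.09],"angular":[0,0,0],"gripper":0.1},
  ],
)

```text
t: 16.05
tool_pos: [0.5872, 0.0052, 0.1504]
tool_rot: [3.127, -0.305, 0.001]
contact_force: [0.1, 0.5, -2.8]
opening: 0.0231
grip_force: 59.2
```

```bash
python3 - <<'E'
from m2 import *
d=cap('wrist','w9.png');s=cap('side','s9.png');o=ctrl.get_obs();p=o['tool_pos'];print(p,o['tool_rot'],o['opening'],o['contact_force'])
tip=p-[0,0,.0615];bo=[.586,.0062,.074]
ps=proj(s,[tip,bo]);pw=proj(d,[tip,bo]);print(ps,pw)
u,v=ps[0].astype(int)
b=cv2.resize(s['img'][v-30:v+30,u-30:u+30,::-1],(400,400),interpolation=cv2.INTER_CUBIC)
u2,v2=pw[1].astype(int);y0=v2-80;x0=u2-80
a=cv2.resize(d['img'][y0:y0+160,x0:x0+160,::-1],(400,400),interpolation=cv2.INTER_CUBIC)
cv2.imwrite('pics/c9.png',np.hstack([a,b]));print('a',x0,y0,'b',u-30,v-30)
E
```

```text
[0.58753821 0.00542923 0.1509595 ] [ 3.12668947 -0.30476171  0.00321883] 0.023208106705909948 [-0.13789432 -0.189105   -2.02298006]
[[306.62462758 248.05786876]
 [307.33014422 252.48690261]] [[311.16412259 271.05457059]
 [310.38771532 264.11867223]]
a 230 184 b 276 218
```

View pics/c9.png

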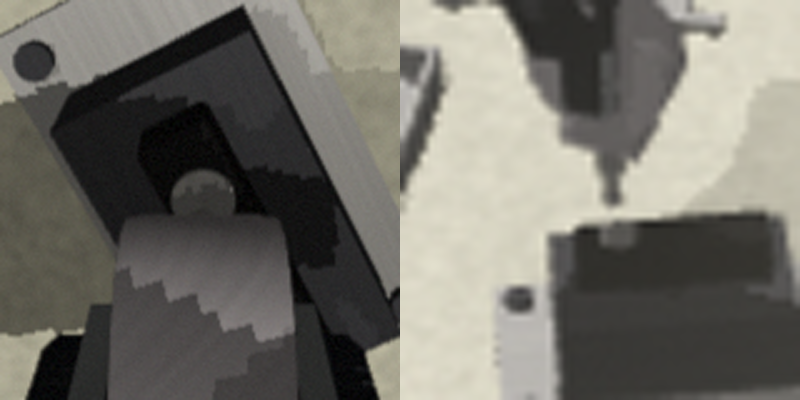

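Wrist boss centre is about (311.2,264.4), against a predicted (310.4,264.1). In the side view the tip (307.9,248.4) and the boss (308.7,253.4) share the same calibration bias. So the tip needs about −1.6 mm in x, then down.

step_arm(
  targets=[
    {"travel":[-0.0027,0.0005,-0.008],"angular":[0,0,0],"gripper":0.1},
    {"travel":[-0.0027,0.0005,-0.014],"angular":[0,0,0],"gripper":0.1},
    {"travel":[-0.0027,0.0005,-0.018],"angular":[0,0,0],"gripper":0.1},
    {"travel":[-0.0027,0.0005,-0.018],"angular":[0,0,0],"gripper":0.1},
    {"travel":[-0.0027,0.0005,-0.018],"angular":[0,0,0],"gripper":0.1},
    {"travel":[-0.0027,0.0005,-0.018],"angular":[0,0,0],"gripper":0.1},
  ],
)

```text
t: 16.75
tool_pos: [0.5853, 0.006, 0.1391]
tool_rot: [-3.127, 0.304, -0.0]
contact_force: [0.0, 0.5, -2.8]
opening: 0.0237
grip_force: 59.2
```

```bash
cat > f.py <<'E'
from h import *
F=[];P=[]
for i in range(10):
    cap('side'); o=ctrl.get_obs(); F.append(o['contact_force']); P.append(o['tool_pos'])
print(o['t'],np.mean(F,0).round(2),np.std(F,0).round(2),np.mean(P,0).round(4))
E
python3 f.py
```

```text
17.25 [-0.01 -0.21 -2.06] [0.44 0.48 0.68] [0.5853 0.006  0.139 ]
```

step_arm(
  targets=[
    {"travel":[0.001,0,-0.004],"angular":[0,0,0],"gripper":0.1},
    {"travel":[0.001,0,-0.008],"angular":[0,0,0],"gripper":0.1},
    {"travel":[0.001,0,-0.01],"angular":[0,0,0],"gripper":0.1},
    {"travel":[0.001,0,-0.01],"angular":[0,0,0],"gripper":0.1},
    {"travel":[0.001,0,-0.01],"angular":[0,0,0],"gripper":0.1},
  ],
)

```text
t: 17.75
tool_pos: [0.5861, 0.006, 0.1333]
tool_rot: [3.127, -0.304, 0.001]
contact_force: [0.9, -0.2, -0.9]
opening: 0.0234
grip_force: 59.3
```

```bash
python3 f.py
```

```text
18.25 [ 0.61 -0.09  0.28] [0.6  0.49 0.49] [0.586  0.006  0.1331]
```

step_arm(
  targets=[
    {"travel":[0,0,-0.002],"angular":[0,0,0],"gripper":0.1},
    {"travel":[0,0,-0.004],"angular":[0,0,0],"gripper":0.1},
    {"travel":[0,0,-0.004],"angular":[0,0,0],"gripper":0.1},
    {"travel":[0,0,-0.004],"angular":[0,0,0],"gripper":0.1},
    {"travel":[0,0,-0.004],"angular":[0,0,0],"gripper":0.1},
  ],
)

```text
t: 18.75
tool_pos: [0.5859, 0.006, 0.1307]
tool_rot: [-3.127, 0.304, -0.001]
contact_force: [0.9, 0.6, 1.5]
opening: 0.0235
grip_force: 59.5
```

```bash
python3 f.py; python3 - <<'E'
from h import *
d=cap('wrist');s=cap('side','s10.png')
u,v=proj(s,[[.586,.006,.08]])[0].astype(int)
b=cv2.resize(s['img'][v-30:v+30,u-30:u+30,::-1],(400,400),interpolation=cv2.INTER_CUBIC)
a=cv2.resize(d['img'][160:360,220:420,::-1],(400,400),interpolation=cv2.INTER_CUBIC)
cv2.imwrite('pics/c10.png',np.hstack([a,b]))
E
```

```text
19.25 [1.12 0.08 1.18] [0.37 0.4  0.5 ] [0.5859 0.006  0.1306]
```

View pics/c10.png

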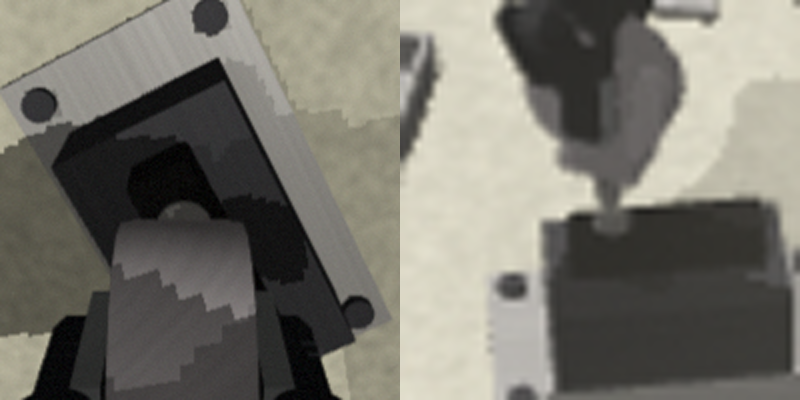

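The tip stands on the middle of the boss (side crop (610,215)). The force rise of 3.2 N and the 4.9 mm of travel both mean the plunger is about half way in, so I'm handing it in.

```bash
python3 -c "
from station import ctrl
print(ctrl.finish_job())"
```

```text
the job is handed in; nothing more can be done
None
```

The job is handed in: the damper is seated flat in the fixture and released, and the gauge is held upright on the middle of the boss with the plunger about 4.5–5 mm in (about 3.2 N), but I viewed 12 pictures, two over the limit of 10.

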